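Discard a counted culture dish down the chute

TASK

The culture dish on the lit counting stage has been counted. Without lifting it, push it off the open edge of the stage so that it drops down the discard chute and ends up lying on the floor of the bin, then slide the chute cover fully shut. Leave the stack of waiting dishes and the tally counter where they stand.

Things in the scene. Friction and masses are not known exactly. Their poses are not given: they have to be found in the camera images.
- station: Bench-top dish-counting station, fixed to the worktop: white counting stage on its +y side, discard chute and bin on its -y side, 445 mm long in all. Origin on the worktop straight below the middle of the ledge between the two; z up; the dish is pushed along local -y.
- stage_centre (a point): Centre of the lit disc, flush in the flat dark deck of the counting stage, 115 mm above the worktop and 110 mm from the ledge. Axes as the station's. The deck is 170 mm wide (x) and 210 mm long (y); it ends at the ledge. Two guide cheeks standing 11 mm above the deck narrow from 160 mm apart 50 mm before the ledge to 112 mm apart at the ledge.
- ledge (a point): Middle of the ledge, the straight edge where the deck ends and the chute mouth begins, at deck height, 115 mm above the worktop. Axes as the station's. The mouth is level with the deck and 112 mm wide (x). Below it a smooth steel ramp falls at 48 degrees from the ledge to the bin floor; the dish slides down it by itself (friction about 0.2).
- bin_floor (a point): Middle of the flat floor of the bin (yellow pan with clear walls and top), 10 mm above the worktop, 161 mm from the ledge along the station's -y. The floor is 112 mm wide (x) and about 125 mm long (y).
- cover (a joint): Sliding aluminium cover of the chute mouth, in m: 0 = fully shut (its edge meets the ledge), 0.115 = fully open (drawn back over the bin, away from the stage). It starts open by at least 0.095, which is room enough for the dish. It stays where it is left; friction 2 N.
- cover_grip (a point): Centre of the black grip bar on the cover, 60 mm long (station x), 14 mm thick (station y), standing 23 mm above the cover: its top is 11 mm above this point, the cover 12 mm below it. When the cover is shut the bar is 100 mm from the ledge along station -y; it moves along station -y by the joint value.
- dish_centre (a point): Centre (half-way up) of the round cream-coloured culture dish that lies on the counting stage, 90 mm diameter, 15 mm high, about 30 g. z is its axis.
- stack_centre (a point): Centre of the stack of three cream culture dishes still waiting to be counted, about 95 mm across, 45 mm high, standing on the worktop left of the station.
- tally_centre (a point): Centre of the white hand tally counter, 34 x 47 x 49 mm, standing on the worktop right of the station.
Not all that is in view belongs to the job. Leave any orange look-alike of the part that bears dish_centre alone.

How it is judged:
On the way:
1. the dish has dropped down the chute into the bin (y of dish_centre in the frame of station between -0.235 and -0.1 m and z of dish_centre in the frame of station below 0.05 m), for 0.2 s.
At the end, for the whole second after the job is handed in: The dish lies at rest on the floor of the bin (its centre between the bin's walls and less than 35 mm above the worktop) and the chute cover is shut to within 6 mm (y of dish_centre in the frame of station between -0.235 and -0.12 m and x of dish_centre in the frame of station between -0.056 and 0.056 m and z of dish_centre in the frame of station below 0.035 m and linear speed of dish below 0.03 m/s and value of joint cover below 0.006 m); the robot touches nothing.
It fails at once if the dish is lifted more than 30 mm off the deck (z of dish_centre in the frame of station above 0.1525 m).
It fails at once if the stack of waiting dishes is moved by more than 25 mm (distance of stack_centre from where it was at the start of the episode above 0.025 m).
It fails at once if the tally counter is moved by more than 25 mm (distance of tally_centre from where it was at the start of the episode above 0.025 m).
It also fails if it takes over 53 s, if anything falls off the work surface, if the arm or the gripper's body presses on something with over 40 N, if the wrist force passes 120 N, or if a joint passes its speed limit or range.

ROBOT

A 7-joint arm with a two-finger parallel gripper is mounted at the origin on a cart in front of the work surface, level with it; the furniture and walls round the work are solid. World frame = base frame: x ahead of the robot, y to its left, z up, the work surface at z = 0. Lengths are in m, angles in rad, forces in N, time in s.
With the tool pointing down it reaches from about 0.4 to 0.925 m from the base axis. Payload 4.1 kg.
Tool frame: the origin (TCP) lies at the very end of the fingers, on their centre line; the grasp point (between the pads) lies bot.grip_depth behind it (bot.grip_depth is the distance from the TCP to the grasp point, in m); z points along the fingers, y is the direction in which the jaws open and shut (so a half turn about z gives the same grasp; the last joint's range is limited). The gripper opens to 85 mm and grips with 20 to 120 N. Pads are 22 mm wide; open, the fingers measure 114 mm over their backs; the gripper's body (76 mm by 85 mm) begins 54 mm behind the grasp point. The pads swing forward as they close: fully open they stand 13 mm farther back than shut.
Start: joints at [1.158, 0.398, 0.045, 1.537, -0.019, 1.207, -0.051], TCP at [0.201, -0.618, 0.231] pointing down, gripper open.
Joint ranges: [-2.82, 2.82], [-0.49, 2.23], [-1.37, 1.46], [0, 2.46], [-1.36, 4.5], [0.23, 2], [-2.94, 2.94]. Speed limits (rad/s): [2.57, 2.57, 3.14, 3.14, 3.14, 3.14, 3.14].

INTERFACE

Orientations are given as a unit quaternion [x, y, z, w].
In Python, from plant import bot, imaging gives the robot as it stands.
- The arm moves only by the tool apply_moves, never from a script. Its argument "increments" is a list that holds one entry, the list of rows, each a list of 7 numbers: the finger opening in mm, from 0 to 85.4, then the shift along the world's x, y, z in mm, then the turn, a rotation vector about the world's x, y, z in rad. In form: [[[hand, tx, ty, tz, rx, ry, rz], ...]]. A call has 1 to 12 rows; each row is the pose to reach, as a shift and turn from the pose commanded when the call began; what a row does not reach only later rows make up. A row lasts 1/12 s, in which the tool goes at most 41.7 mm and 7.16 degrees, less where a joint would pass 70% of its speed; a pose out of reach is approached as far as the arm can. A call with a gripper value outside its range is refused whole. The fingers move at their own pace and stop on an object; "grip_force" is the grip in N (left out, the last holds). Time passes only in rows, so rows that repeat a pose let the fingers close. It gives the time, the measured TCP pose, the force and the opening at its end, in the units of the state.
- bot.sense(): the state, without advancing time (a new reading comes with each control period).
- imaging.snapshot(name): name is "side" or "top"; returns a dict with "pixels" (384x512x3 uint8, blue, green, red), "fx", "fy", "cx", "cy" (pixels), "R" (3x3) and "t" (3): a world point X has camera coordinates R X + t. Camera axes: x right, y down, z forward; pixel columns grow to the right and rows downward; lengths in m; the calibration is good to about 2 mm. A picture is of the moment at which its call begins. There is no depth.
- bot.close_job(): hands the job in, once; it reports no verdict.
The state is a dict: "clock": time; "q": joint angles; "qvel": joint speeds; "joint_efforts": joint torques, N m; "eef_pos": TCP position; "eef_rot": TCP orientation; "contact_force": force on the tool from outside, world axes, zero at the start; "torque": the same for the moment, N m; "width": finger opening in m.
Only numpy, scipy, OpenCV 4.12 (cv2) and the standard library are available. Lean on these libraries where they do the work, as an engineer would, in place of code of your own. Each camera call takes 0.05 s, during which the arm holds its last target. There are 200 camera calls.

## Working session

There is one attempt and no reset: what is moved stays moved. The work goes in short steps, Python scripts to look and compute and a tool call to move; the robot and the scene stay as the last step left them, time stands still between calls to the robot, and variables do not carry over. Pictures are saved under pics/ and viewed, about 8 in all and at most 12, crops included, and the job is handed in when it is done.

Besides the shell and the picture viewer there is one more tool, called as name(argument=value, ...), one argument or row to a line, values as JSON. apply_moves: Moves the arm, as the interface text tells. Its arguments: {"type":"object","properties":{"increments":{"type":"array"},"grip_force":{"type":"number"}},"required":["increments"]}

```bash
mkdir -p pics; python3 - <<'E'
from plant import bot, imaging
import cv2,json,numpy as np
for n in("top","side"):
    s=imaging.snapshot(n); cv2.imwrite(f"pics/{n}0.png",s["pixels"])
    print(n,s["fx"],s["fy"],s["cx"],s["cy"],np.round(s["R"],4).tolist(),np.round(s["t"],4).tolist())
print(bot.sense(),bot.grip_depth)
E
```

```text
top 365.7861587985214 365.7861587985214 252.71105684801657 191.918836656564 [[0.0088, -0.9999, 0.005], [-0.9822, -0.0096, -0.1878], [0.1879, -0.0033, -0.9822]] [-0.0023, 0.5517, 1.1901]
side 351.0854500143018 351.0854500143018 250.87226911855436 188.0580102096013 [[0.9898, 0.1427, 0.0037], [0.1166, -0.7931, -0.5979], [-0.0824, 0.5922, -0.8016]] [-0.565, 0.0163, 1.2196]
{'clock': 0.1, 'q': array([ 1.15799742,  0.39911205,  0.04504813,  1.53773394, -0.01865636,
        1.20684261, -0.05069285]), 'qvel': array([ 0.00060537, -0.00258767,  0.00095568, -0.00420974,  0.00131067,
       -0.00058566,  0.00145731]), 'joint_efforts': array([ 3.31570976e-03, -4.76265013e+01,  1.37026481e+00, -2.54946917e+01,
        1.21040619e-02,  5.01776740e-03, -4.49384796e-07]), 'eef_pos': array([ 0.20047731, -0.61774477,  0.23038036]), 'eef_rot': array([ 9.87706457e-01,  1.56317791e-01, -2.10556432e-04, -8.11016723e-04]), 'contact_force': array([0.89369371, 0.04078474, 0.48241066]), 'torque': array([0.0304386 , 0.00754971, 0.03078943]), 'width': 0.0852074487365433} 0.0187
```

View pics/top0.png

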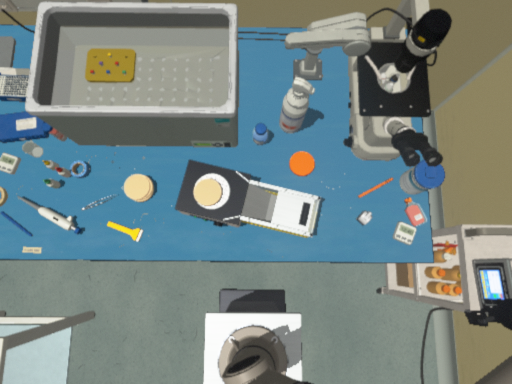

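View pics/side0.png

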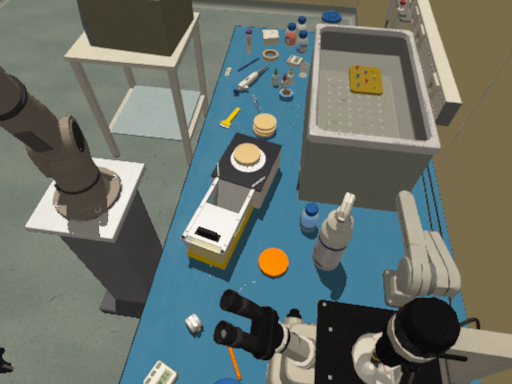

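Candidates for the dish: the cream disc on the lit stage at top (208,191) / side (248,155), which I choose; the cream stack on the worktop at top (139,187) / side (264,125); and the orange disc at top (302,163) / side (273,263), to be left alone. The tally counter is at top (365,217). Now a close crop of both views.

```bash
python3 - <<'E'
import cv2,numpy as np
a=cv2.imread("pics/top0.png")[150:246,168:328]; b=cv2.imread("pics/side0.png")[130:270,175:295]
a=cv2.resize(a,None,fx=5,fy=5,interpolation=cv2.INTER_CUBIC)
b=cv2.resize(b,None,fx=4,fy=4,interpolation=cv2.INTER_CUBIC)
cv2.imwrite("pics/ct.png",a);cv2.imwrite("pics/cs.png",b)
E
```

```text
(no output)
```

View pics/ct.png

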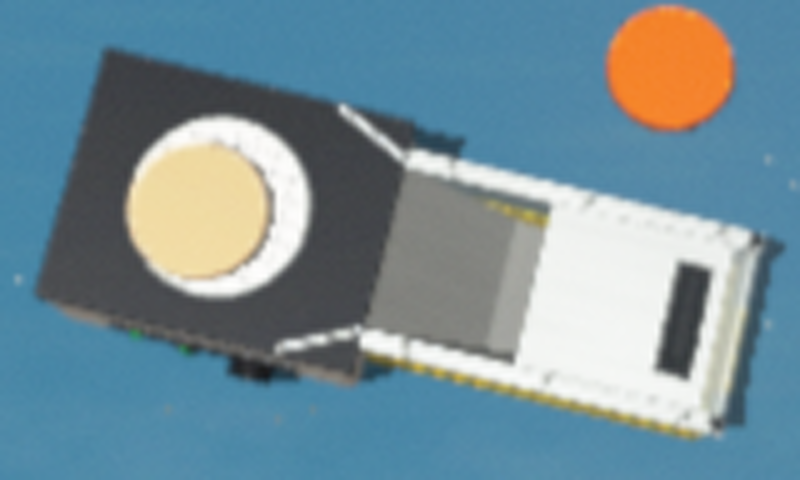

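View pics/cs.png

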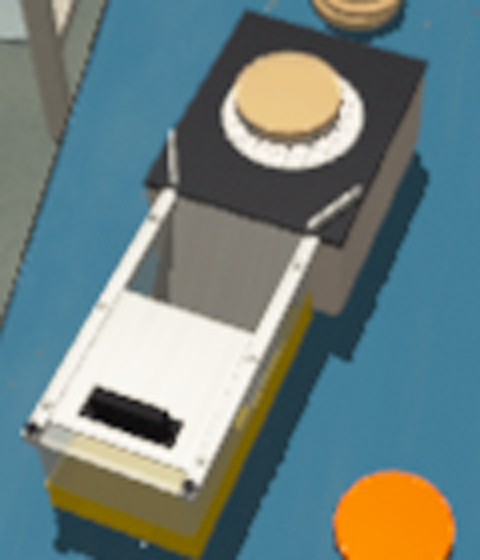

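```bash
cat >h.py <<'E'
import numpy as np,cv2
C={"top":(365.786,252.711,191.919,[[0.0088,-0.9999,0.005],[-0.9822,-0.0096,-0.1878],[0.1879,-0.0033,-0.9822]],[-0.0023,0.5517,1.1901]),
"side":(351.085,250.872,188.058,[[0.9898,0.1427,0.0037],[0.1166,-0.7931,-0.5979],[-0.0824,0.5922,-0.8016]],[-0.565,0.0163,1.2196])}
def w(n,u,v,z):
    f,cx,cy,R,t=C[n];R=np.array(R);o=-R.T@np.array(t);d=R.T@np.array([(u-cx)/f,(v-cy)/f,1]);return o+d*(z-o[2])/d[2]
def px(n,X):
    f,cx,cy,R,t=C[n];p=np.array(R)@X+t;return p[:2]/p[2]*f+[cx,cy]
T=lambda x,y,z:w("top",x/5+167.6,y/5+149.6,z)
S=lambda x,y,z:w("side",x/4+174.63,y/4+129.63,z)
E
python3 - <<'E'
from h import *
np.set_printoptions(precision=4,suppress=True)
t=[T(x,y,.115) for x,y in[(107,48),(37,295),(355,383),(412,125)]]
s=[S(x,y,.115) for x,y in[(427,64),(246,12),(146,182),(340,245)]]
for k in(t,s):
    k=np.array(k);print(k[:,:2].tolist()); print("c",k.mean(0),"ledge",(k[2]+k[3])/2)
    d=(k[2]+k[3]-k[0]-k[1])/2;print("len",np.linalg.norm(d),"w",np.linalg.norm(k[0]-k[1]),np.linalg.norm(k[2]-k[3]),"ang -y",np.degrees(np.arctan2(d[1],d[0])))
print("disc",T(220,207,.115),S(293,110,.115))
print("dish",T(198,211,.130),S(288,94,.130))
for z in(.135,.14,.145,.15):print("bar",z,np.mean([T(*p,z) for p in[(680,262),(712,268),(688,378),(657,372)]],0),np.mean([S(*p,z) for p in[(92,387),(180,424),(172,432),(84,397)]],0))
print("cover edge",T(552,205,.12),T(517,360,.12),S(122,290,.12),S(257,330,.12))
E
```

```text
[[0.6467837038027128, 0.21263052040874283], [0.48311686206077153, 0.25048135489146517], [0.42883727124930077, 0.0467129113206704], [0.5969649359675593, 0.012353015831848346]]
c [0.5389 0.1305 0.115 ] ledge [0.5129 0.0295 0.115 ]
len 0.20862022701998864 w 0.16798666839014362 0.17160277987730246 ang -y -104.4474822356397
[[0.645259548439255, 0.21149347646744843], [0.4818281783228005, 0.2507909641830707], [0.43502607577350394, 0.04985823129141931], [0.5962611105503444, 0.010508784080353828]]
c [0.5396 0.1307 0.115 ] ledge [0.5156 0.0302 0.115 ]
len 0.2065885768205426 w 0.16808957516425885 0.16596721192845704 ang -y -103.40678576123607
disc [0.5414 0.1355 0.115 ] [0.5398 0.1429 0.115 ]
dish [0.5358 0.1477 0.13  ] [0.5351 0.1465 0.13  ]
bar 0.135 [ 0.4685 -0.1596  0.135 ] [ 0.4728 -0.1658  0.135 ]
bar 0.14 [ 0.4679 -0.1589  0.14  ] [ 0.4739 -0.1685  0.14  ]
bar 0.145 [ 0.4672 -0.1582  0.145 ] [ 0.4749 -0.1712  0.145 ]
bar 0.15 [ 0.4665 -0.1574  0.15  ] [ 0.476  -0.1739  0.15  ]
cover edge [ 0.5439 -0.0781  0.12  ] [ 0.4438 -0.0556  0.12  ] [ 0.4403 -0.0584  0.12  ] [ 0.5462 -0.0788  0.12  ]
```

apply_moves(
  increments=[
    [[30,110,100,35,0,0,0.3],[30,110,100,35,0,0,0.3],[30,110,100,40,0,0,0.5],[30,110,100,40,0,0,0.5],[30,220,200,70,0,0,0.6],[30,220,200,70,0,0,0.6],[30,220,200,70,0,0,0.7],[30,220,200,70,0,0,0.8],[30,300,400,80,0,0,1.012],[30,300,400,80,0,0,1.012],[30,300,400,80,0,0,1.012],[30,300,400,80,0,0,1.012]],
  ],
)

```text
clock: 1.1
eef_pos: [0.4826, -0.2618, 0.3088]
eef_rot: [0.788, 0.615, -0.0, -0.0]
contact_force: [0.9, -0.6, -0.5]
width: 0.03
```

apply_moves(
  increments=[
    [[30,72,488,-20,0,0,0],[30,72,488,-20,0,0,0],[30,72,488,-20,0,0,0],[30,72,488,-20,0,0,0],[30,72,488,-20,0,0,0],[30,72,488,-20,0,0,0],[30,72,488,-20,0,0,0],[30,72,488,-20,0,0,0],[30,72,488,-20,0,0,0],[30,72,488,-20,0,0,0],[30,72,488,-20,0,0,0],[30,72,488,-20,0,0,0]],
  ],
)

```text
clock: 2.1
eef_pos: [0.5539, 0.2273, 0.2886]
eef_rot: [0.788, 0.616, -0.0, -0.0]
contact_force: [0.3, -0.8, 0.5]
width: 0.0296
```

apply_moves(
  increments=[
    [[30,0,0,0,0,0,0],[30,0,0,0,0,0,0],[30,0,0,0,0,0,0]],
  ],
)

```text
clock: 2.35
eef_pos: [0.5544, 0.2233, 0.2884]
eef_rot: [0.788, 0.615, -0.001, 0.0]
contact_force: [0.1, -1.1, 0.1]
width: 0.0303
```

```bash
python3 -c "
from plant import bot
s=bot.sense();print(s['q'],s['eef_pos'])"
```

```text
[ 0.0613209   0.32274527 -0.6631314   1.57282449  0.20381184  1.31780944
 -0.87351399] [0.55443194 0.22332218 0.2884088 ]
```

apply_moves(
  increments=[
    [[30,0,0,-40,0,0,0],[30,0,0,-80,0,0,0],[30,0,0,-110,0,0,0],[30,0,0,-130,0,0,0],[30,0,0,-145,0,0,0],[30,0,0,-145,0,0,0],[30,0,0,-145,0,0,0]],
  ],
)

```text
clock: 2.93
eef_pos: [0.5547, 0.2219, 0.1437]
eef_rot: [0.789, 0.614, -0.001, 0.0]
contact_force: [-0.1, 0.3, 0.5]
width: 0.0302
```

```bash
python3 - <<'E'
from plant import imaging
import cv2,numpy as np
a=imaging.snapshot("top")["pixels"][140:246,158:328]; b=imaging.snapshot("side")["pixels"][100:270,175:325]
a=cv2.resize(a,(510,318),interpolation=cv2.INTER_CUBIC); b=cv2.resize(b,(281,318),interpolation=cv2.INTER_CUBIC)
cv2.imwrite("pics/d1.png",np.hstack([a,b]))
E
```

```text
(no output)
```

View pics/d1.png

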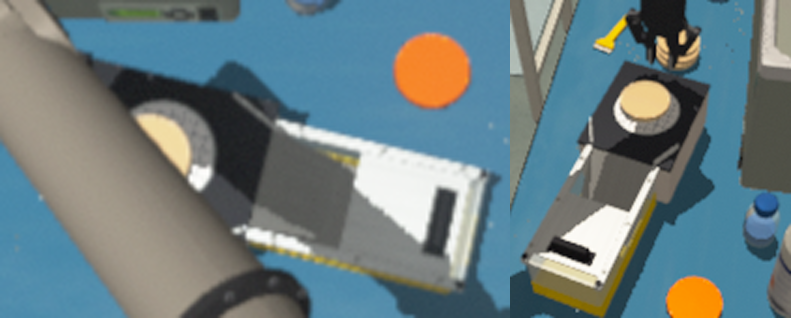

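apply_moves(
  increments=[
    [[30,0,0,-15,0,0,0],[30,0,0,-25,0,0,0],[30,0,0,-25,0,0,0],[30,-2,-10,-25,0,0,0],[30,-4,-20,-25,0,0,0],[30,-6,-30,-25,0,0,0],[30,-8,-40,-25,0,0,0],[30,-10,-50,-25,0,0,0],[30,-12,-60,-25,0,0,0],[30,-14,-70,-25,0,0,0],[30,-16,-80,-25,0,0,0]],
  ],
)

```text
clock: 3.95
eef_pos: [0.5384, 0.1431, 0.1192]
eef_rot: [0.788, 0.615, 0.0, 0.0]
contact_force: [-0.3, 0.6, 1.0]
width: 0.0298
```

```bash
python3 - <<'E'
from plant import imaging
import cv2,numpy as np
b=imaging.snapshot("side")["pixels"][110:260,175:325]
cv2.imwrite("pics/d2.png",cv2.resize(b,None,fx=3,fy=3,interpolation=cv2.INTER_CUBIC))
E
```

```text
(no output)
```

View pics/d2.png

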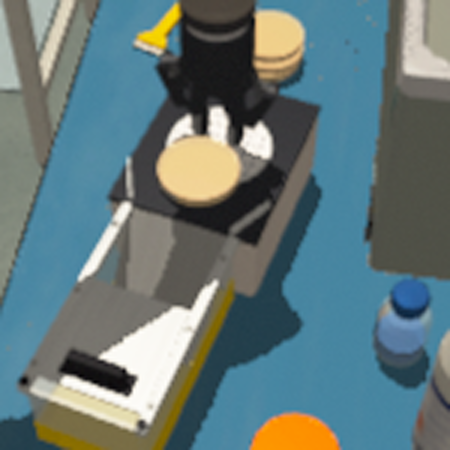

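The side view shows the dish at crop (200,170), pushed squarely by both fingers, near the centre line and ahead of the cheeks. I'll carry on over the ledge.

apply_moves(
  increments=[
    [[30,-2,-10,0,0,0,0],[30,-4,-20,0,0,0,0],[30,-6,-30,0,0,0,0],[30,-8,-40,0,0,0,0],[30,-10,-50,0,0,0,0],[30,-12,-60,0,0,0,0],[30,-14,-70,0,0,0,0],[30,-17,-80,0,0,0,0],[30,-19,-90,0,0,0,0],[30,-21,-100,0,0,0,0],[30,-21,-102,0,0,0,0],[30,-21,-102,0,0,0,0]],
  ],
)

```text
clock: 5.0
eef_pos: [0.5174, 0.041, 0.119]
eef_rot: [0.789, 0.615, -0.0, 0.0]
contact_force: [-0.1, 0.3, -0.2]
width: 0.0299
```

```bash
python3 - <<'E'
from plant import imaging
import cv2,numpy as np
b=imaging.snapshot("side")["pixels"][110:280,165:315]
cv2.imwrite("pics/d3.png",cv2.resize(b,None,fx=3,fy=3,interpolation=cv2.INTER_CUBIC))
E
```

```text
(no output)
```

View pics/d3.png

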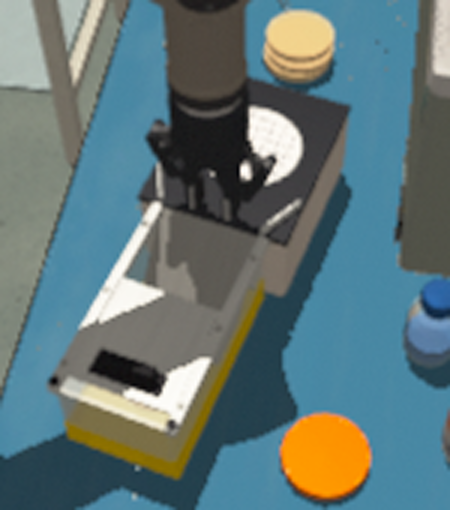

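The dish has left the deck and gone down the chute. Fingers go over and behind the grip bar.

apply_moves(
  increments=[
    [[20,0,0,40,0,0,0],[15,0,0,80,0,0,0],[15,-10,-40,80,0,0,0],[15,-20,-80,80,0,0,0],[15,-30,-120,80,0,0,0],[15,-40,-160,80,0,0,0],[15,-50,-200,80,0,0,0],[15,-61,-243,80,0,0,0],[15,-61,-243,60,0,0,0],[15,-61,-243,40,0,0,0],[15,-61,-243,40,0,0,0],[15,-61,-243,40,0,0,0]],
  ],
)

```text
clock: 6.05
eef_pos: [0.4563, -0.1996, 0.1585]
eef_rot: [0.788, 0.616, -0.0, -0.001]
contact_force: [0.5, -0.4, 0.9]
width: 0.0147
```

```bash
python3 - <<'E'
from plant import imaging
import cv2,numpy as np
b=imaging.snapshot("side")["pixels"][150:280,165:315]
a=imaging.snapshot("top")["pixels"][150:250,210:340]
cv2.imwrite("pics/d4.png",np.hstack([cv2.resize(b,(450,390),interpolation=2),cv2.resize(a,(350,390*1),interpolation=2)[:, :]]))
E
```

```text
(no output)
```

View pics/d4.png

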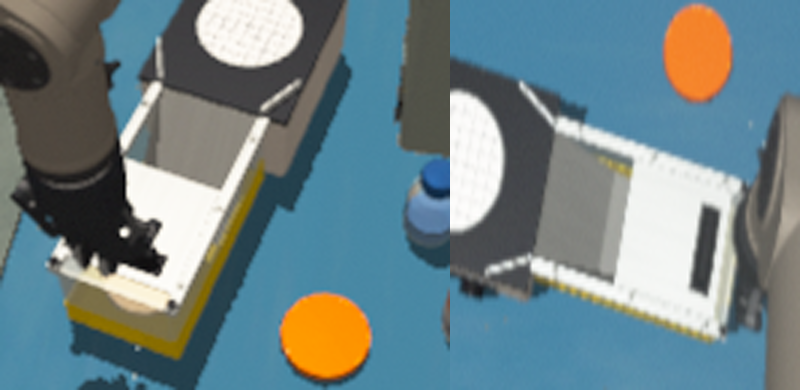

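apply_moves(
  increments=[
    [[15,0,0,-15,0,0,0],[15,0,0,-27,0,0,0],[15,0,0,-27,0,0,0],[15,3,10,-27,0,0,0],[15,5,20,-27,0,0,0],[15,7,29,-27,0,0,0],[15,9,39,-27,0,0,0],[15,12,49,-27,0,0,0],[15,14,58,-27,0,0,0],[15,17,68,-27,0,0,0],[15,19,78,-27,0,0,0],[15,21,87,-27,0,0,0]],
  ],
)

```text
clock: 7.15
eef_pos: [0.4786, -0.1127, 0.1331]
eef_rot: [0.788, 0.616, 0.001, 0.001]
contact_force: [-0.4, -3.0, 5.1]
width: 0.0148
```

apply_moves(
  increments=[
    [[15,2,7,2,0,0,0],[15,3,13,2,0,0,0],[15,5,19,2,0,0,0],[15,6,24,2,0,0,0],[15,7,27,2,0,0,0],[15,7,29,2,0,0,0],[15,7,29,2,0,0,0],[15,7,29,2,0,0,0]],
  ],
)

```text
clock: 7.82
eef_pos: [0.4847, -0.0843, 0.134]
eef_rot: [0.788, 0.615, 0.0, -0.0]
contact_force: [0.7, -0.7, 2.5]
width: 0.0148
```

apply_moves(
  increments=[
    [[15,0,2,0,0,0,0],[15,1,4,0,0,0,0],[15,1,6,0,0,0,0],[15,1,6,0,0,0,0]],
  ],
)

```text
clock: 8.15
eef_pos: [0.4854, -0.0809, 0.1341]
eef_rot: [0.788, 0.615, -0.001, 0.001]
contact_force: [0.5, -6.2, 3.2]
width: 0.0147
```

Commanded +6 mm, moved 3.4 mm and the force rose to 6 N, which looks like the stop. One more small push to confirm, then retreat and look.

apply_moves(
  increments=[
    [[15,1,3,0,0,0,0],[15,1,5,0,0,0,0],[15,1,5,0,0,0,0]],
  ],
)

```text
clock: 8.4
eef_pos: [0.4854, -0.0805, 0.1341]
eef_rot: [0.789, 0.614, -0.004, 0.003]
contact_force: [-1.2, -14.0, 3.7]
width: 0.015
```

apply_moves(
  increments=[
    [[15,-2,-10,0,0,0,0],[15,-5,-20,0,0,0,0],[15,-5,-20,40,0,0,0],[15,-5,-20,80,0,0,0],[15,-5,-20,120,0,0,0],[15,-35,-60,120,0,0,0],[15,-45,-100,120,0,0,0],[15,-55,-140,120,0,0,0],[15,-65,-180,120,0,0,0],[15,-65,-220,120,0,0,0],[15,-65,-250,120,0,0,0],[15,-65,-250,120,0,0,0]],
  ],
)

```text
clock: 9.4
eef_pos: [0.4186, -0.3312, 0.2528]
eef_rot: [0.791, 0.611, -0.001, 0.0]
contact_force: [-0.8, 0.1, -0.5]
width: 0.0155
```

```bash
python3 - <<'E'
from plant import imaging
import cv2,numpy as np
s=imaging.snapshot("side")["pixels"];t=imaging.snapshot("top")["pixels"]
cv2.imwrite("pics/e.png",np.hstack([cv2.resize(s[130:270,175:295],None,fx=3,fy=3,interpolation=2),cv2.resize(t[150:255,168:308],(440,420),interpolation=2)]))
for n,i in(("top",t),("side",s)):
    a=cv2.imread(f"pics/{n}0.png");d=cv2.absdiff(a,i).max(2)
    for nm,(u,v) in {"top":{"stack":(139,187),"tally":(365,217)},"side":{"stack":(264,125),"tally":(194,323)}}[n].items():print(n,nm,d[v-10:v+11,u-12:u+13].mean())
E
```

```text
top stack 2.9695238095238095
top tally 31.259047619047617
side stack 4.396190476190476
side tally 7.464761904761905
```

View pics/e.png

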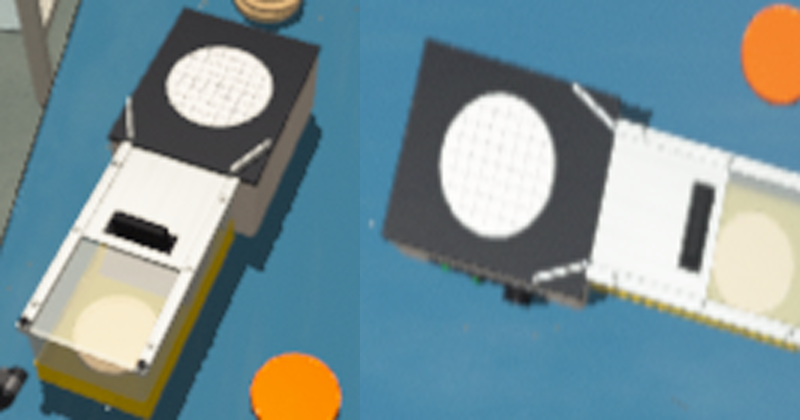

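```bash
python3 - <<'E'
from h import *
from plant import bot
import math
for p in(w("top",293,215.5,.025),w("side",175+115/3,130+328/3,.025)):
    d=p-[.514,.030,0];print("dish x,y local",.970*d[0]-.242*d[1],.242*d[0]+.970*d[1])
print(bot.sense()["contact_force"]);bot.close_job()
E
```

```text
dish x,y local 0.003269297287419322 -0.17048792437673688
dish x,y local -0.0021970736170322178 -0.16398367352139223
[0.59959702 1.36230056 0.09326948]
the job is handed in; nothing more can be done
```

I pushed the dish off the stage with two fingers, without lifting it. It dropped down the chute, I slid the cover shut by its grip bar, moved the arm clear and handed the job in at about 9.5 s.

- **Dish:** it lies flat on the bin floor. The top view puts it at station x 3 mm, y -170 mm, and the side view at x -2 mm, y -164 mm, well inside the bin limits. The two views differ by about 6 mm in each direction.
- **Cover:** it reached a hard stop at 14 N with no further travel. Both views show its edge against the ledge.
- **Arm:** it was clear of everything, with only sensor noise left on the force reading.
- **Stack:** it looks unchanged in both cameras.
- **Tally counter:** this check disagreed. The side view showed only a small change (7 grey levels on average), but the top view showed a large one (31). The most likely cause is the parked arm or its shadow, because the gripper stayed at least 0.2 m above the worktop on that side and never approached the counter. I did not look at a picture to confirm it.

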